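# Show a filled bottle to the label-inspection camera

### The job

Take the amber bottle with the white cap out of the wooden block, holding it by its cap so that the label stays uncovered, and present it to the inspection camera: cap up in the picture, centre of the label in the middle of the view about 12 cm in front of the lens, label square to the tilted lens. Finish while still holding it there in the air, quite still. Do not touch the camera or disturb the other bottles, the beaker or the jar.

Things in the scene. Friction and masses are not known exactly. Their poses are not given: they have to be found in the camera images.
- sample: The bottle to be shown, standing in the block: amber glass, white cap, white label with green bands; 46 mm diameter, 112 mm tall with cap, 0.13 to 0.25 kg. Origin: centre of its underside; z up through the cap; x out through the middle of the label, square to it. Straight wall up to 66 mm, then the shoulder narrows to a 21 mm neck at 81 mm.
- sample_cap: Its white ribbed screw cap, fixed on it, the only place to hold: 29 mm diameter, 26 mm tall, from 86 to 112 mm above the bottle's underside. Origin: centre of its lower rim. Take it from above at any yaw, fingertips ending 88 to 100 mm above the bottle's underside; free all round above the bottles' shoulders. 30 N holds it firmly.
- sample_label: The label, wrapped round the side of the bottle facing its own +x (66 degrees to either side), 24 to 64 mm above the underside: white, green band at top and bottom, small dark square code in its centre. Fingers must not touch the wall of the bottle at this height. Origin and axes: those of sample.
- label_centre (a point): Centre of the label on the bottle's surface, where the dark square code is printed: 23.5 mm from the bottle's axis along its x, 44 mm above its underside. Axes: those of sample.
- cap_top (a point): Centre of the top of the bottle's cap, 112 mm above its underside.
- camera_stand: Stand of the inspection camera, fixed: white base 160 x 120 x 14 mm, its middle 30 mm along +x from the origin; 16 mm steel column 50 mm along +x from the origin, 304 mm high, dark clamp at 250 mm. Origin: on the bench, straight below the head's tilt pivot. The camera looks along the stand's -x, roughly towards the robot.
- camera_head: The camera: white housing 56 x 46 x 46 mm, black lens in a 72 mm black ring light with white front. It looks downwards by 0.3 to 0.55 rad (stiff hinge, stays put). Origin: tilt pivot, 250 mm above the bench, mid-housing. Looks along its -x; z is up in the picture, y level. A rightly presented bottle has its x, y, z parallel to these.
- lens (a point): Middle of the front glass of the lens, 73 mm from the pivot along the head's -x; axes as camera_head. The label's centre belongs 120 mm in front of it: at (-0.120, 0, 0) in this frame.
- rack: Bottle block of light wood, fixed, 164 x 164 x 28 mm, with four round holes 49 mm wide, 20 mm deep, their centres 38 mm either side of the middle in x and y; one is empty. Origin: centre of its underside. Bottles stand with undersides 8 mm above the bench; lift straight up by more than 20 mm to free one.
- neighbour_a: Bystander: another bottle in the block, amber, black cap, blue-banded label; same shape and height as the bottle to be shown. Origin: centre of its underside. To be left alone.
- neighbour_b: Bystander: another bottle in the block, straw-yellow, black cap, grey-banded label; same shape and height. Origin: centre of its underside. To be left alone.
- beaker: Bystander: empty glass beaker on the bench, 68 mm in diameter, 92 mm tall. Origin: centre of its underside. To be left alone.
- balm_jar: Bystander: low amber jar with an aluminium lid, 55 mm in diameter, 38 mm tall. Origin: centre of its underside. To be left alone.
Not all that is in view belongs to the job. Leave any purple look-alike of the sample alone.

How it is judged:
On the way:
1. the white-capped bottle is held by its cap, lifted clear of the block (height (world z) of sample above 0.045 m and contact force between the fingers and sample_cap above 1 N and contact force between sample and rack below 0.1 N), for 0.2 s.
At the end, for the whole second after the job is handed in: The bottle is held by its cap in the air, still and touching nothing else; label centre 95 to 145 mm in front of the lens and within 15 mm of its axis sideways and vertically in the picture; label facing the lens squarely and cap up in the picture, both within 0.25 rad (x of label_centre in the frame of lens between -0.145 and -0.095 m and y of label_centre in the frame of lens between -0.015 and 0.015 m and z of label_centre in the frame of lens between -0.015 and 0.015 m and angle between the x axis of sample and the x axis of camera_head, either way round below 0.25 rad and angle between the z axis of sample and the z axis of camera_head, either way round below 0.25 rad and x of lens in the frame of sample above 0.05 m and z of cap_top in the frame of lens above 0.03 m and height (world z) of sample above 0.05 m and contact force between the fingers and sample_cap above 1 N and contact force between sample and rack below 0.1 N and contact force between sample and camera_stand below 0.1 N and linear speed of sample below 0.02 m/s and angular speed of sample below 0.15 rad/s); the arm keeps its last pose, push and grip.
It fails at once if fingers on the label's part of the bottle (contact force between the fingers and sample_label above 0.5 N).
It fails at once if the camera or its stand is touched (contact force between camera_stand and anything else above 1 N).
It fails at once if another bottle is disturbed (distance of any of neighbour_a, neighbour_b from where it was at the start of the episode above 0.015 m or angle between any of neighbour_a, neighbour_b's own z axis and vertical above 0.3 rad).
It fails at once if the beaker or the jar is disturbed (distance of any of beaker, balm_jar from where it was at the start of the episode above 0.02 m).
It also fails if it takes over 38 s, if anything falls off the work surface, if the arm or the gripper's body presses on something with over 40 N, if the wrist force passes 120 N, or if a joint passes its speed limit or range.

### The arm

A 7-joint arm with a two-finger parallel gripper is mounted at the origin on the work surface. World frame = base frame: x ahead of the robot, y to its left, z up, the work surface at z = 0. Lengths are in m, angles in rad, forces in N, time in s.
With the tool pointing down it reaches from about 0.4 to 0.85 m from the base axis. Payload 10.4 kg.
Tool frame: the origin (TCP) lies between the finger pads; the fingertips stand manip.tip_extent ahead of it and the grasp point (between the pads) lies 6 mm ahead of it (manip.tip_extent is the distance from the TCP to the fingertips, in m); z points along the fingers, y is the line along which they close (so a half turn about z gives the same grasp; the last joint's range is limited). The gripper opens to 85 mm and grips with 20 to 120 N. Pads are 22 mm wide; open, the fingers measure 114 mm over their backs; the gripper's body (76 mm by 85 mm) begins 54 mm behind the grasp point. The pads swing forward as they close: fully open they stand 13 mm farther back than shut.
Start: joints at [1.233, 0.332, -0.065, 1.46, 0.022, 1.35, -0.088], TCP at [0.194, -0.594, 0.256] pointing down, gripper open.
Joint ranges: [-2.6, 2.6], [-0.5, 2.12], [-1.47, 1.34], [0.16, 2.42], [-1.27, 4.41], [0.06, 2.06], [-2.6, 2.6]. Speed limits (rad/s): [2.22, 2.22, 2.79, 2.79, 3.14, 3.14, 3.14].

### API

Orientations are given as a unit quaternion [x, y, z, w].
In Python, from workcell import get_obs, optics, workorder, manip gives the robot as it stands.
- The arm moves only by the tool jog_arm, never from a script. Its argument "increments" is a list of rows, each a list of 7 numbers: the shift along the tool's x, y, z in m, then the turn, a rotation vector about the tool's x, y, z in rad, then the opening, from -1 (shut) to 1 (fully open). A call has 1 to 5 rows; each row is the pose to reach, as a shift and turn from the pose commanded when the call began, along the tool's axes at that moment; what a row does not reach only later rows make up. A row lasts 1/12 s, in which the tool goes at most 41.7 mm and 7.16 degrees, less where a joint would pass 70% of its speed; a pose out of reach is approached as far as the arm can. A call with a gripper value outside its range is refused whole. The fingers move at their own pace and stop on an object; "grip_force" is the grip in N (left out, the last holds). Time passes only in rows, so rows that repeat a pose let the fingers close. It gives the time, the measured TCP pose, the force, the opening and the grip force at its end, in the units of the state.
- get_obs(): the state, without advancing time (a new reading comes with each control period).
- optics.camera(name): name is "scene" or "side" or "wrist"; returns a dict with "color" (480x640x3 uint8, red, green, blue), "depth" (480x640 float32, m along the optical axis (not along the pixel's ray), 0 where there is no reading), "K" (3x3 intrinsics, pixels), "R" (3x3) and "t" (3): a world point X has camera coordinates R X + t. Camera axes: x right, y down, z forward; pixel columns grow to the right and rows downward; lengths in m; the calibration is good to about 2 mm. A picture is of the moment at which its call begins.
- workorder.hand_in(): hands the job in; it is judged then, once.
The state is a dict: "clock": time; "joint_pos": joint angles; "joint_velocities": joint speeds; "tau": joint torques, N m; "position": TCP position; "ee_rot": TCP orientation; "ft_force": force on the tool from outside, world axes, zero at the start; "torque": the same for the moment, N m; "grip_width": opening from 0.0 (shut) to 1.0 (fully open); "grasp_force": force on a finger pad.
Only numpy, scipy, OpenCV 4.12 (cv2) and the standard library are available. Lean on these libraries where they do the work, as an engineer would, in place of code of your own. Each camera call takes 0.05 s, during which the arm holds its last target. There are 200 camera calls.

## Working session

There is one attempt and no reset: what is moved stays moved. The work goes in short steps, Python scripts to look and compute and a tool call to move; the robot and the scene stay as the last step left them, time stands still between calls to the robot, and variables do not carry over. Pictures are saved under pics/ and viewed, at most 10 in all, crops included, and the job is handed in when it is done.

Besides the shell and the picture viewer there is one more tool, called by a JSON object that holds its "name" and its "arguments". jog_arm: Moves the arm, as the interface text tells. Its arguments: {"type":"object","properties":{"increments":{"type":"array"},"grip_force":{"type":"number"}},"required":["increments"]}

```bash
ls; mkdir -p pics
cat > h.py <<'E'
import numpy as np, cv2
from scipy.spatial.transform import Rotation as Rn
from workcell import get_obs, optics, workorder, manip
def cloud(c):
    h,w=c['depth'].shape; u,v=np.meshgrid(np.arange(w),np.arange(h)); d=c['depth']
    P=np.stack([(u-c['K'][0,2])/c['K'][0,0]*d,(v-c['K'][1,2])/c['K'][1,1]*d,d],-1)
    return (P-c['t'])@c['R']
def save(n,c): cv2.imwrite('pics/'+n,cv2.cvtColor(c['color'],cv2.COLOR_RGB2BGR))
E
python3 - <<'E'
from h import *
import pickle
o=get_obs(); print({k:np.round(v,3) for k,v in o.items()}, manip.tip_extent, [a for a in dir(manip) if a[0]!='_'])
for n in ['scene','side','wrist']:
    c=optics.camera(n); save(n+'0.png',c); pickle.dump(c,open(n+'0.pkl','wb')); print(n,np.round(-c['R'].T@c['t'],3),np.round(c['R'][2],2))
a=[cv2.imread(f'pics/{n}0.png') for n in ['scene','side']]
E
```

```text
pics
{'clock': np.float64(0.0), 'joint_pos': array([ 1.233,  0.333, -0.065,  1.461,  0.022,  1.35 , -0.088]), 'joint_velocities': array([-0.001,  0.   , -0.   ,  0.   ,  0.001,  0.002, -0.   ]), 'tau': array([ 0.0000e+00, -6.2544e+01,  4.9000e-02, -3.9161e+01,  1.6000e-02,
        1.0000e-02,  0.0000e+00]), 'position': array([ 0.193, -0.594,  0.256]), 'ee_rot': array([ 0.988,  0.157, -0.   , -0.001]), 'ft_force': array([ 0.753, -0.42 , -0.298]), 'torque': array([ 0.023, -0.013, -0.029]), 'grasp_force': np.float64(0.0), 'grip_width': np.float64(1.001)} 0.025 ['MotionError', 'tip_extent']
scene [ 1.297 -0.57   0.822] [-0.64  0.49 -0.59]
side [ 0.323 -0.875  1.065] [ 0.22  0.68 -0.7 ]
wrist [ 0.273 -0.569  0.373] [-0.31 -0.1  -0.95]
```

View pics/scene0.png

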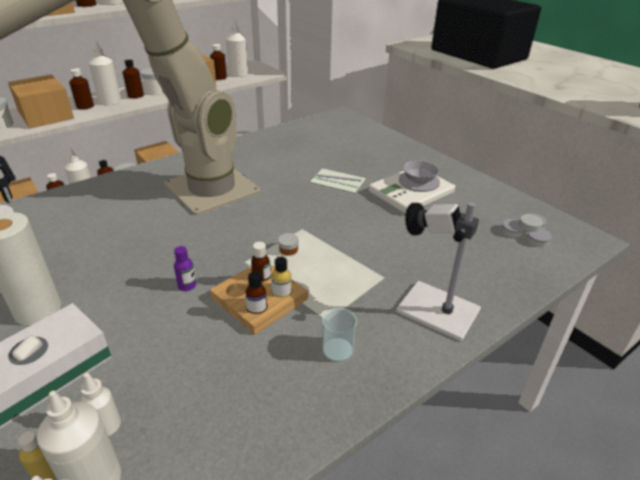

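View pics/side0.png

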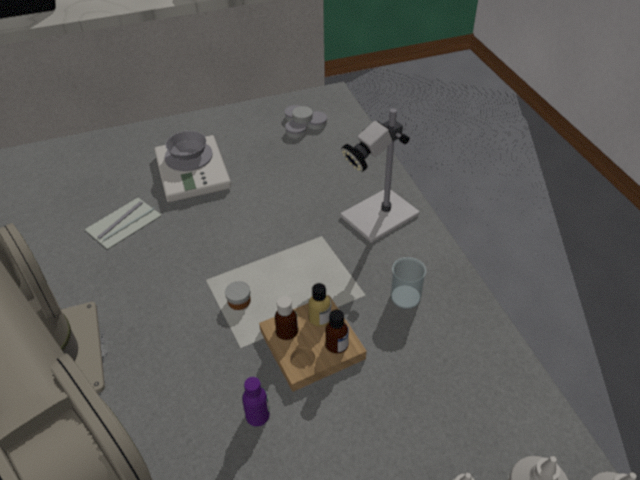

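Candidates: the white-capped amber bottle is at scene (259,250) / side (285,306). The look-alikes are the amber one with a black cap at scene (255,282), the yellow one at (281,268) and the purple one at (184,270). I choose the white-capped one. The camera head is at scene (430,218) / side (367,142).

Run:
```python
from h import *
import pickle
S=pickle.load(open('scene0.pkl','rb'));D=pickle.load(open('side0.pkl','rb'))
def ray(c,u,v,z):
    d=c['R'].T@np.linalg.inv(c['K'])@[u,v,1]; o=-c['R'].T@c['t']; return o+d*(z-o[2])/d[2]
for n,c,roi in [('scene',S,(240,235,280,265)),('side',D,(272,293,300,325))]:
    x0,y0,x1,y1=roi; P=cloud(c)[y0:y1,x0:x1]; im=c['color'][y0:y1,x0:x1].astype(int)
    m=(im.min(-1)>130)&(P[...,2]>.09)&(P[...,2]<.14)
    q=P[m]; print(n,'cap pts',len(q),np.round(np.median(q,0),3),'top',np.round(q[:,2].max(),3), 'mean top', np.round(q[q[:,2]>.115].mean(0),4))
    v,u=np.nonzero(m); print('pix',u.mean()+x0,v.mean()+y0,'ray z=.110',np.round(ray(c,u.mean()+x0,v.mean()+y0,.110),4))
# stand
for n,c in [('scene',S),('side',D)]:
    P=cloud(c).reshape(-1,3); im=c['color'].reshape(-1,3).astype(int)
    near=(P[:,0]>.4)&(P[:,0]<1.1)&(abs(P[:,1])<.45)
    b=near&(P[:,2]>.009)&(P[:,2]<.019)&(im.min(1)>140)
    q=P[b]; print(n,'base',len(q),np.round(cv2.minAreaRect(q[:,:2].astype(np.float32)),4).tolist() if 0 else cv2.minAreaRect(q[:,:2].astype(np.float32)))
    h=near&(P[:,2]>.17)&(P[:,2]<.32); q=P[h]; print('head pts',len(q),q.min(0),q.max(0))
w=[]
for c,(x0,y0,x1,y1) in [(S,(225,225,315,305)),(D,(255,275,375,375)),(S,(395,190,485,270)),(D,(330,100,420,180))]:
    w.append(cv2.resize(c['color'][y0:y1,x0:x1],(400,300),interpolation=cv2.INTER_CUBIC))
cv2.imwrite('pics/crop1.png',cv2.cvtColor(np.vstack([np.hstack(w[:2]),np.hstack(w[2:])]),cv2.COLOR_RGB2BGR))
```

```text
scene cap pts 142 [ 0.496 -0.117  0.118] top 0.122 mean top [ 0.4896 -0.1162  0.1192]
pix 259.88028169014086 248.0211267605634 ray z=.110 [ 0.488  -0.1132  0.11  ]
side cap pts 134 [ 0.485 -0.116  0.12 ] top 0.125 mean top [ 0.4854 -0.1155  0.1202]
pix 283.5223880597015 301.2014925373134 ray z=.110 [ 0.4871 -0.1073  0.11  ]
scene base 2298 ((0.827176570892334, 0.06001317501068115), (0.1777549535036087, 0.35757067799568176), 8.545880317687988)
head pts 2229 [0.70891461 0.10008766 0.17046433] [0.85482828 0.19232015 0.30553422]
side base 1438 ((0.6836444735527039, 0.11700218915939331), (0.42784473299980164, 0.11923244595527649), 19.993650436401367)
head pts 1839 [0.70294036 0.0987433  0.17055151] [0.85354538 0.1857381  0.30574887]
```

View pics/crop1.png

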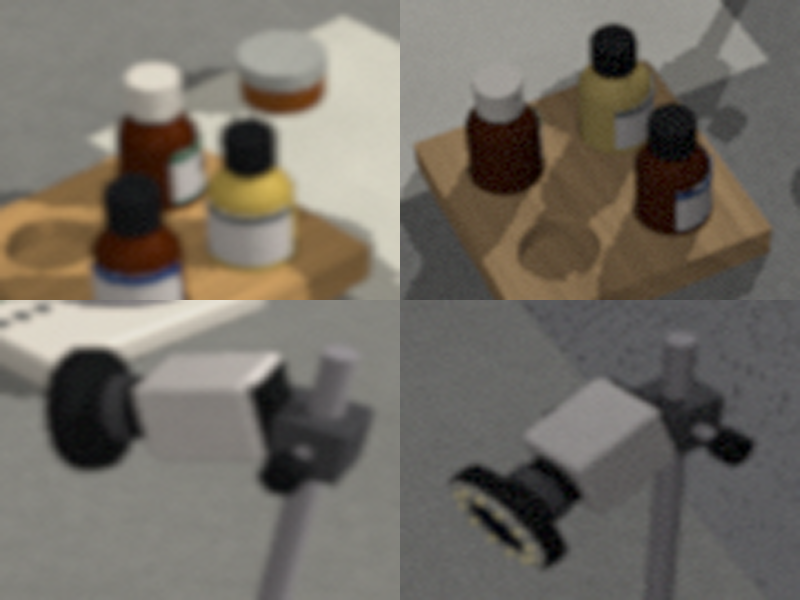

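The crop confirms it: white cap, amber glass, with the green-banded label visible on its right side in the scene view at about px (266,266). The camera's ring faces the block and looks downwards. Next I'll measure the stand's yaw, the tilt and the label azimuth.

Run:
```python
from h import *
import pickle
C={n:pickle.load(open(n+'0.pkl','rb')) for n in ['scene','side']}
rois={'scene':((395,283,485,336),),'side':((338,188,422,242),)}
H=[]
for n,c in C.items():
    x0,y0,x1,y1=rois[n][0]; P=cloud(c)[y0:y1,x0:x1].reshape(-1,3); im=c['color'][y0:y1,x0:x1].reshape(-1,3).astype(int)
    b=(P[:,2]>.007)&(P[:,2]<.022)&(im.min(1)>im.min(1)[P[:,2]<.005].mean()+35)
    print(n,'base',b.sum(),cv2.minAreaRect(P[b][:,:2].astype(np.float32)))
    A=cloud(c); sel=(A[...,0]>.68)&(A[...,0]<.9)&(A[...,1]>.05)&(A[...,1]<.25)&(A[...,2]>.15)
    q=A[sel]; g=c['color'][sel].astype(int)
    col=q[(q[:,2]>.283)]; print(' column top',len(col),col.mean(0))
    A2=cloud(c); s2=(A2[...,0]>.7)&(A2[...,0]<.95)&(A2[...,1]>.05)&(A2[...,1]<.3)&(A2[...,2]>.05)&(A2[...,2]<.16); k=A2[s2]; print(' column mid',len(k),np.median(k,0))
    wh=q[(g.min(1)>(120 if n=='scene' else 95))&(q[:,2]<.3)]; print(' white',len(wh),wh.min(0),wh.max(0))
    dk=q[(g.max(1)<60)]; dk=dk[(dk[:,0]<.77)]; print(' dark ring',len(dk),dk.mean(0),dk.min(0),dk.max(0))
    # normals of housing via plane RANSAC
    rng=np.random.default_rng(0); rem=wh.copy()
    for it in range(2):
        best=None
        for _ in range(600):
            a=rem[rng.choice(len(rem),3,False)]; nn=np.cross(a[1]-a[0],a[2]-a[0]); l=np.linalg.norm(nn)
            if l<1e-5: continue
            nn/=l; m=abs((rem-a[0])@nn)<.002
            if best is None or m.sum()>best.sum(): best=m
        pl=rem[best]; nn=np.linalg.svd(pl-pl.mean(0))[2][2]; nn*=np.sign(nn[2]) if abs(nn[2])>.3 else 1
        print('  plane',best.sum(),'of',len(rem),np.round(nn,3),np.round(pl.mean(0),3)); rem=rem[~best]
        if len(rem)<30: break
# sample label edges in scene rows
c=C['scene']; im=c['color'].astype(int)
for v in range(256,280,2): print(v,[tuple(im[v,u]) for u in range(248,276,2)])
```

```text
scene base 2093 ((0.8126020431518555, 0.16426493227481842), (0.15951308608055115, 0.12338436394929886), 19.228940963745117)
 column top 100 [0.83203888 0.16803056 0.29648132]
 column mid 284 [0.83363103 0.16627645 0.10738238]
 white 491 [0.70891461 0.12185873 0.15400343] [0.83934407 0.17951074 0.29938979]
 dark ring 510 [0.73789178 0.12310819 0.23643449] [0.71414302 0.10115569 0.19891061] [0.76356643 0.16421405 0.26190629]
  plane 256 of 491 [-0.344 -0.138  0.929] [0.778 0.15  0.273]
  plane 143 of 235 [-0.319  0.948  0.004] [0.796 0.136 0.258]
side base 1614 ((0.8094130158424377, 0.16432607173919678), (0.15967747569084167, 0.12252085655927658), 18.661266326904297)
 column top 83 [0.82591761 0.16756804 0.29663165]
 column mid 227 [0.82502188 0.16576089 0.10443221]
 white 427 [0.70553259 0.10640799 0.23271988] [0.80514343 0.18173667 0.28542951]
 dark ring 387 [0.73195079 0.12451298 0.24326341] [0.70340116 0.0987433  0.2061636 ] [0.76240215 0.15326264 0.26179274]
  plane 275 of 427 [-0.354 -0.123  0.927] [0.773 0.15  0.271]
  plane 98 of 152 [-0.355 -0.143  0.924] [0.773 0.149 0.267]
2
[... 6926 characters left out ...]
4(101), np.int64(50)), (np.int64(133), np.int64(112), np.int64(53))]
278 [(np.int64(66), np.int64(52), np.int64(35)), (np.int64(19), np.int64(21), np.int64(22)), (np.int64(23), np.int64(21), np.int64(22)), (np.int64(23), np.int64(22), np.int64(25)), (np.int64(25), np.int64(27), np.int64(28)), (np.int64(23), np.int64(22), np.int64(26)), (np.int64(25), np.int64(18), np.int64(17)), (np.int64(52), np.int64(26), np.int64(15)), (np.int64(102), np.int64(96), np.int64(88)), (np.int64(111), np.int64(114), np.int64(104)), (np.int64(103), np.int64(90), np.int64(69)), (np.int64(139), np.int64(110), np.int64(71)), (np.int64(124), np.int64(106), np.int64(70)), (np.int64(125), np.int64(107), np.int64(51))]
```

```bash
cat >> h.py <<'E'
def rel(p,R):
    o=get_obs(); R0=Rn.from_quat(o['ee_rot'])
    return np.round(np.r_[R0.inv().apply(np.array(p)-o['position']),(R0.inv()*R).as_rotvec()],4)
def down(az,tilt=None):
    x=np.array([np.cos(az),np.sin(az),0]); z=np.array([0,0,-1.]); return Rn.from_matrix(np.c_[x,np.cross(z,x),z])
E
python3 - <<'E'
from h import *
import pickle
for n in ['scene','side']:
    c=pickle.load(open(n+'0.pkl','rb')); P=cloud(c).reshape(-1,3); im=c['color'].reshape(-1,3).astype(int)
    t=P[(P[:,2]>.105)&(P[:,2]<.13)&(abs(P[:,0]-.5)<.2)&(abs(P[:,1]+.1)<.15)]
    from scipy.cluster.vq import kmeans2
    k,l=kmeans2(t[:,:2],np.array([[.487,-.115],[.55,-.09],[.56,-.16]]),minit='matrix'); print(n,len(t),k)
    for i in range(3): print(cv2.minEnclosingCircle(t[(l==i)&(t[:,2]>.117)][:,:2].astype(np.float32)))
print(rel([.487,-.114,.256],down(np.radians(77))))
E
```

```text
scene 436 [[ 0.49169276 -0.11720587]
 [ 0.56688063 -0.10678578]
 [ 0.57721749 -0.18166576]]
((0.4871410131454468, -0.11715977638959885), 0.017003806307911873)
((0.5637006759643555, -0.10507459193468094), 0.01481581199914217)
((0.5747618675231934, -0.17931589484214783), 0.01597195863723755)
side 610 [[ 0.48456982 -0.11897967]
 [ 0.55930892 -0.10838803]
 [ 0.56951796 -0.18338398]]
((0.4854392111301422, -0.11610054969787598), 0.016161758452653885)
((0.5610993504524231, -0.10452738404273987), 0.01626884937286377)
((0.5704520344734192, -0.1814345121383667), 0.01617119461297989)
[ 4.2780e-01 -3.6560e-01  1.0000e-04 -9.0000e-04 -5.0000e-04 -1.0291e+00]
```

{"name": "jog_arm", "arguments": {"increments": [[0.428,-0.366,0,0,0,-2.2,0.3],[0.428,-0.366,0,0,0,-2.2,0.3],[0.428,-0.366,0,0,0,-2.2,0.3],[0.428,-0.366,0,0,0,-2.2,0.3],[0.428,-0.366,0,0,0,-2.2,0.3]]}}

```text
clock: 0.57
position: [0.3027, -0.4146, 0.2561]
ee_rot: [0.89, 0.455, -0.0, -0.0]
ft_force: [1.4, -1.0, 0.5]
grip_width: 0.647
grasp_force: 0.0
```

```bash
python3 -c "
from h import *
o=get_obs();print(np.round(o['joint_pos'],2),o['grip_width']);print(rel([.4865,-.1165,.24],down(np.radians(144))))"
```

```text
[ 1.1   0.1  -0.26  1.74  0.03  1.3   0.2 ] 0.6469600112793149
[ 3.4930e-01 -2.5400e-02  1.6000e-02 -4.0000e-04  1.0000e-04 -1.5675e+00]
```

{"name": "jog_arm", "arguments": {"increments": [[0.349,-0.025,0.016,0,0,-1.567,0.3],[0.349,-0.025,0.016,0,0,-1.567,0.3],[0.349,-0.025,0.016,0,0,-1.567,0.3],[0.349,-0.025,0.016,0,0,-1.567,0.3],[0.349,-0.025,0.016,0,0,-1.567,0.3]]}}

```text
clock: 0.98
position: [0.4131, -0.2382, 0.2468]
ee_rot: [0.707, 0.707, -0.0, 0.0]
ft_force: [0.5, -0.9, 0.6]
grip_width: 0.653
grasp_force: 0.0
```

```bash
python3 -c "
from h import *
o=get_obs();print(np.round(o['joint_pos'],2),o['grip_width']);print(rel([.4865,-.1165,.24],down(np.radians(144))))"
```

```text
[ 0.9   0.04 -0.47  1.83  0.02  1.28  0.42] 0.6534538237589135
[ 1.218e-01  7.340e-02  6.700e-03 -2.000e-04  5.000e-04 -9.425e-01]
```

{"name": "jog_arm", "arguments": {"increments": [[0.122,0.073,0.007,0,0,-0.942,0.3],[0.122,0.073,0.007,0,0,-0.942,0.3],[0.122,0.073,0.007,0,0,-0.942,0.3],[0.122,0.073,0.007,0,0,-0.942,0.3],[0.122,0.073,0.007,0,0,-0.942,0.3]]}}

```text
clock: 1.4
position: [0.488, -0.1133, 0.2396]
ee_rot: [0.452, 0.892, 0.001, -0.0]
ft_force: [0.0, -0.1, 0.4]
grip_width: 0.65
grasp_force: 0.0
```

```bash
python3 -c "
from h import *
print(rel([.4865,-.1165,.24],down(np.radians(144))))"
```

```text
[-0.0017 -0.0031 -0.0004  0.0017 -0.0008 -0.3099]
```

{"name": "jog_arm", "arguments": {"increments": [[-0.002,-0.003,0,0,0,-0.31,0.3],[-0.002,-0.003,0,0,0,-0.31,0.3],[-0.002,-0.003,0,0,0,-0.31,0.3],[-0.002,-0.003,0,0,0,-0.31,0.3],[-0.002,-0.003,0,0,0,-0.31,0.3]]}}

```text
clock: 1.82
position: [0.4849, -0.122, 0.2396]
ee_rot: [0.317, 0.949, -0.0, -0.0]
ft_force: [0.8, 0.1, -0.2]
grip_width: 0.652
grasp_force: 0.0
```

Run:
```python
from h import *
o=get_obs();print(np.round(o['joint_pos'],2))
c=optics.camera('wrist'); save('wrist1.png',c); P=cloud(c); im=c['color'].astype(int)
m=(P[...,2]>.112)&(P[...,2]<.128)&(np.hypot(P[...,0]-.487,P[...,1]+.116)<.03)&(im.min(-1)>90)
print(m.sum(), P[m].mean(0), cv2.minEnclosingCircle(P[m][:,:2].astype(np.float32)), P[m][:,2].max())
print(rel([.4865,-.1165,.126],down(np.radians(144))))
```

```text
[ 0.77  0.12 -0.65  1.78  0.07  1.27  1.03]
1180 [ 0.48539332 -0.11471809  0.11907472] ((0.48638516664505005, -0.11526598036289215), 0.014810794033110142) 0.12132126950256435
[ 2.000e-03  5.300e-03  1.137e-01 -1.000e-04 -1.000e-04 -1.610e-02]
```

View pics/wrist1.png

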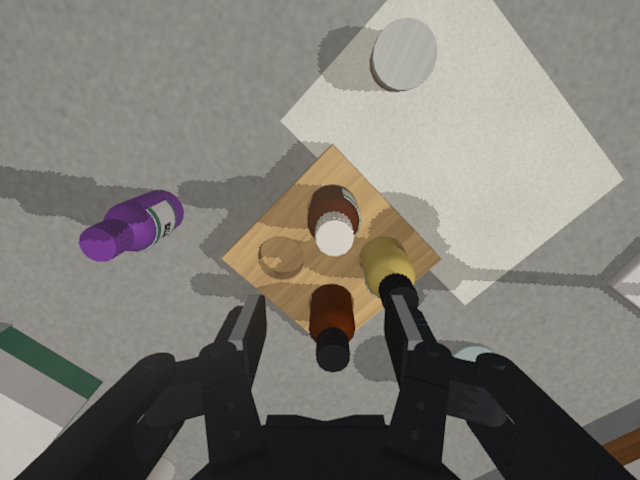

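The wrist view shows the white cap at (334,235) with its label edge at (350,195), up and to the right. The fingers are open on either side with no neighbour between them. Now I'll descend.

{"name": "jog_arm", "arguments": {"increments": [[0.002,0.006,0.02,0,0,-0.016,0.3],[0.002,0.006,0.045,0,0,-0.016,0.3],[0.002,0.006,0.07,0,0,-0.016,0.3],[0.002,0.006,0.07,0,0,-0.016,0.3],[0.002,0.006,0.07,0,0,-0.016,0.3]]}}

```text
clock: 2.28
position: [0.4864, -0.1158, 0.1694]
ee_rot: [0.308, 0.951, 0.0, -0.001]
ft_force: [-0.5, 1.0, -0.6]
grip_width: 0.651
grasp_force: 0.0
```

```bash
python3 -c "
from h import *
print(rel([.4863,-.116,.126],down(np.radians(144))))"
```

```text
[-0.0001 -0.0002  0.0434 -0.0005 -0.0022  0.0014]
```

{"name": "jog_arm", "arguments": {"increments": [[0,0,0.015,0,0,0,0.3],[0,0,0.03,0,0,0,0.3],[0,0,0.043,0,0,0,0.3],[0,0,0.043,0,0,0,0.3],[0,0,0.043,0,0,0,0.3]], "grip_force": 40}}

```text
clock: 2.7
position: [0.4876, -0.1161, 0.1281]
ee_rot: [0.308, 0.951, 0.0, 0.0]
ft_force: [0.1, -0.2, 0.6]
grip_width: 0.649
grasp_force: 0.0
```

{"name": "jog_arm", "arguments": {"increments": [[0,0,0,0,0,0,-1],[0,0,0,0,0,0,-1],[0,0,0,0,0,0,-1],[0,0,0,0,0,0,-1],[0,0,0,0,0,0,-1]], "grip_force": 40}}

```text
clock: 3.12
position: [0.4881, -0.1161, 0.1284]
ee_rot: [0.308, 0.951, -0.0, 0.001]
ft_force: [0.1, 0.5, 5.7]
grip_width: 0.318
grasp_force: 39.1
```

{"name": "jog_arm", "arguments": {"increments": [[0,0,0,0,0,0,-1],[0,0,0,0,0,0,-1],[0,0,0,0,0,0,-1]]}}

```text
clock: 3.37
position: [0.4881, -0.1161, 0.1284]
ee_rot: [0.308, 0.951, -0.0, 0.001]
ft_force: [-1.0, -0.2, 5.9]
grip_width: 0.321
grasp_force: 39.1
```

{"name": "jog_arm", "arguments": {"increments": [[0,0,-0.012,0,0,0,-1],[0,0,-0.03,0,0,0,-1],[0,0,-0.055,0,0,0,-1],[0,0,-0.08,0,0,0,-1],[0,0,-0.105,0,0,0,-1]]}}

```text
clock: 3.78
position: [0.4868, -0.1157, 0.234]
ee_rot: [0.308, 0.951, 0.0, 0.0]
ft_force: [1.5, -0.3, -2.0]
grip_width: 0.323
grasp_force: 40.0
```

{"name": "jog_arm", "arguments": {"increments": [[0,0,-0.025,0,0,0,-1],[0,0,-0.035,0,0,0,-1],[0,0,-0.035,0,0,0,-1],[0,0,-0.035,0,0,0,-1]]}}

```text
clock: 4.12
position: [0.4869, -0.1159, 0.2665]
ee_rot: [0.308, 0.951, -0.0, 0.0]
ft_force: [0.1, -0.1, -2.6]
grip_width: 0.32
grasp_force: 40.1
```

Run:
```python
from h import *
import pickle
o=get_obs();print(np.round(o['joint_pos'],2),o['position'],o['grasp_force'])
w=[]
for n in ['scene','side']:
    c=optics.camera(n); save(n+'2.png',c); pickle.dump(c,open(n+'2.pkl','wb'))
    p=c['R']@(o['position']-[0,0,.07])+c['t']; u=c['K']@p/p[2]; u0,v0=int(u[0]),int(u[1]); print(n,u0,v0)
    w.append(cv2.resize(c['color'][v0-40:v0+40,u0-32:u0+32],(400,500),interpolation=cv2.INTER_CUBIC))
cv2.imwrite('pics/crop2.png',cv2.cvtColor(np.hstack(w),cv2.COLOR_RGB2BGR))
```

```text
[ 0.77  0.1  -0.66  1.74  0.06  1.33  1.04] [ 0.48688188 -0.11594349  0.26649785] 40.11233031749725
scene 256 217
side 281 275
```

View pics/crop2.png

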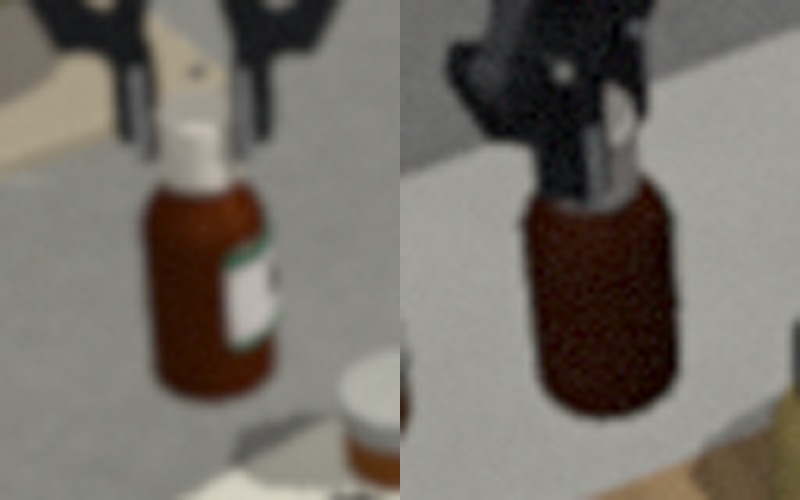

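The bottle is held by its cap. In the scene crop the label's left edge is at x≈228, with the bottle spanning 150–275 and the dark code just visible at (272,280). That puts the label's middle at azimuth ≈53°.

```bash
cat >> h.py <<'E'
psi,tau=np.radians(18.9),.382
xh=np.array([np.cos(tau)*np.cos(psi),np.cos(tau)*np.sin(psi),np.sin(tau)])
zh=np.array([-np.sin(tau)*np.cos(psi),-np.sin(tau)*np.sin(psi),np.cos(tau)])
Rh=Rn.from_matrix(np.c_[xh,np.cross(zh,xh),zh])
pivot=np.array([.7826,.1545,.25])
def goal(az,back=0,up=0,L=.1204,d=.193):
    Rs=Rn.from_euler('z',az,degrees=True); Rt=Rh*Rs.inv()*down(np.radians(144))
    o=pivot-(d+back)*xh-.0235*xh-.044*zh
    return o+L*zh+[0,0,up],Rt
E
python3 - <<'E'
from h import *
p,R=goal(53,.06,.05); print(p,R.as_matrix()); print(rel(p,R)); print(goal(53)[0])
E
```

```text
[0.51291808 0.06216724 0.2678203 ] [[-0.33918942  0.87210557  0.35267891]
 [ 0.9406956   0.31703544  0.12074898]
 [-0.00650586  0.37272028 -0.92792094]]
[ 0.0827  0.1599 -0.0025 -0.3699 -0.1225  0.5899]
[0.56559162 0.08020143 0.24018693]
```

{"name": "jog_arm", "arguments": {"increments": [[0.008,0.016,0,-0.037,-0.012,0.059,-1],[0.02,0.038,0,-0.09,-0.03,0.14,-1],[0.033,0.064,-0.001,-0.15,-0.05,0.24,-1],[0.046,0.09,-0.001,-0.2,-0.068,0.33,-1],[0.058,0.112,-0.002,-0.26,-0.086,0.41,-1]]}}

```text
clock: 4.63
position: [0.5052, 0.0106, 0.2672]
ee_rot: [0.494, 0.859, 0.11, 0.079]
ft_force: [-0.3, 0.9, -1.9]
grip_width: 0.319
grasp_force: 40.0
```

```bash
python3 -c "
from h import *
print(np.round(get_obs()['joint_pos'],2),rel(*goal(53,.06,.05)))"
```

```text
[ 0.73 -0.09 -0.72  1.91 -0.2   1.05  0.6 ] [ 0.0408  0.0318  0.007  -0.1074 -0.0375  0.1754]
```

{"name": "jog_arm", "arguments": {"increments": [[0.01,0.008,0.002,-0.03,-0.01,0.05,-1],[0.022,0.017,0.004,-0.06,-0.02,0.1,-1],[0.034,0.026,0.006,-0.09,-0.03,0.145,-1],[0.041,0.032,0.007,-0.107,-0.037,0.175,-1],[0.041,0.032,0.007,-0.107,-0.037,0.175,-1]]}}

```text
clock: 5.05
position: [0.512, 0.0627, 0.2678]
ee_rot: [0.561, 0.806, 0.152, 0.111]
ft_force: [0.0, 0.0, -1.3]
grip_width: 0.316
grasp_force: 40.1
```

```bash
python3 -c "
from h import *
print(np.round(get_obs()['joint_pos'],2),rel(*goal(53,.06,.05)));print(rel(*goal(53,.015,0)))"
```

```text
[ 0.71 -0.17 -0.78  1.98 -0.26  0.92  0.38] [-0.0008  0.0006  0.0002 -0.0023 -0.0003  0.0063]
[-0.0015  0.027   0.0466 -0.0023 -0.0003  0.0063]
```

Good. I'll move to 15 mm short of the goal and look again.

{"name": "jog_arm", "arguments": {"increments": [[0,0.006,0.01,0,0,0,-1],[-0.001,0.014,0.024,0,0,0,-1],[-0.002,0.021,0.037,0,0,0,-1],[-0.002,0.027,0.047,0,0,0.006,-1],[-0.002,0.027,0.047,0,0,0.006,-1]]}}

```text
clock: 5.47
position: [0.5537, 0.0727, 0.2331]
ee_rot: [0.564, 0.804, 0.152, 0.11]
ft_force: [-0.2, 0.2, -1.7]
grip_width: 0.317
grasp_force: 40.1
```

Run:
```python
from h import *
import pickle
print(rel(*goal(53,.015,0)))
w=[]
q=pivot-.15*xh
for n in ['scene','side']:
    c=optics.camera(n); save(n+'3.png',c); pickle.dump(c,open(n+'3.pkl','wb'))
    p=c['R']@q+c['t']; u=c['K']@p/p[2]; u0,v0=int(u[0]),int(u[1]); print(n,u0,v0)
    w.append(cv2.resize(c['color'][v0-75:v0+75,u0-50:u0+50],(400,600),interpolation=cv2.INTER_CUBIC))
cv2.imwrite('pics/crop3.png',cv2.cvtColor(np.hstack(w),cv2.COLOR_RGB2BGR))
```

```text
[ 0.0033  0.0004 -0.0015 -0.0045 -0.0018 -0.001 ]
scene 380 218
side 325 183
```

View pics/crop3.png

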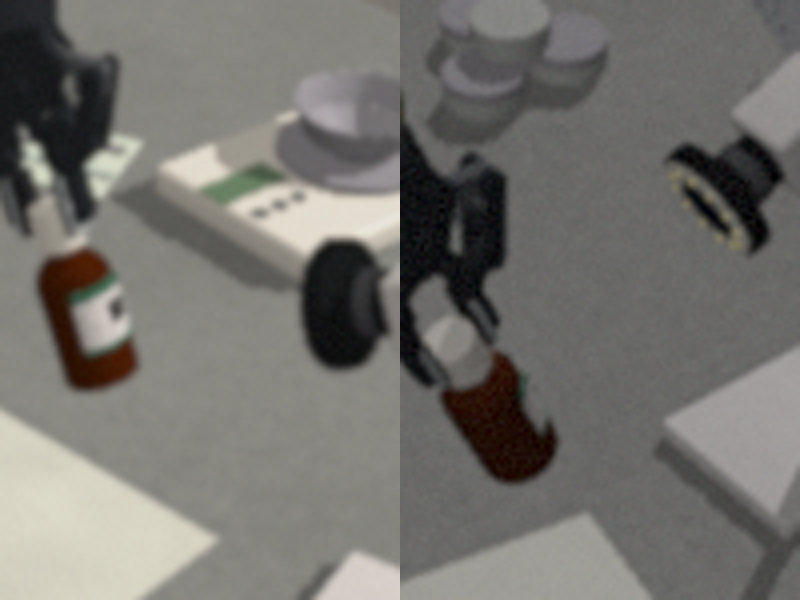

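Run:
```python
from h import *
import pickle
o=get_obs(); c=pickle.load(open('scene3.pkl','rb')); P=cloud(c); im=c['color'].astype(int)
x0,y0=330,143
sub=im[y0+66:y0+95,x0+10:x0+36]; 
exp=pivot-.208*xh
# actual sample pose from tool: rel tool->sample fixed
Rt=Rn.from_quat(o['ee_rot']); pg,Rg=goal(53); Rs=Rt*Rg.inv()*Rh
org=o['position']-.1204*Rs.as_matrix()[:,2]
L=Rs.apply(np.array([.0235,0,.044]))+org
def pix(X): p=c['R']@X+c['t']; return (c['K']@p/p[2])[:2]
print('label expected from tool',L,'vs lens goal(15 back)',exp,'pix',pix(L))
for a in [-66,-10,0,10,66]: 
    r=np.radians(a); print(a,[np.round(pix(org+Rs.apply([.0232*np.cos(r),.0232*np.sin(r),h])),1) for h in (.024,.044,.064)])
v,u=np.mgrid[y0+66:y0+95,x0+10:x0+36]
g=sub.mean(-1)
wb=((sub.max(-1)-sub.min(-1))<40)&(g>115); wb=cv2.morphologyEx(wb.astype(np.uint8),cv2.MORPH_OPEN,np.ones((2,2)))
n,lab,st,ce=cv2.connectedComponentsWithStats(wb)
for i in range(1,n):
    if st[i,4]>15: print('white',st[i],ce[i]+[x0+10,y0+66])
dk=(g<100)&((sub[...,0]-sub[...,2])<30)&(abs(u-359.5)<4)&(abs(v-219.75)<4)
wt=(110-g).clip(0)*dk; print('code',dk.sum(),(wt*u).sum()/wt.sum(),(wt*v).sum()/wt.sum(), P[220,359],P[v[dk],u[dk]].mean(0))
for vv in (217,220,223,229): print(vv,[(int(q[0]),int(q[1]),int(q[2])) for q in im[vv,340:368]])
```

```text
label expected from tool [0.60068245 0.08895567 0.17233285] vs lens goal(15 back) [0.59999838 0.09198149 0.17246237] pix [358.26000041 219.55416761]
-66 [array([350.9, 231.4]), array([348.6, 223.8]), array([346.3, 216.1])]
-10 [array([359.4, 227.9]), array([357.2, 220.4]), array([354.9, 212.7])]
0 [array([360.4, 227.1]), array([358.2, 219.6]), array([355.9, 211.9])]
10 [array([361.1, 226.3]), array([358.9, 218.8]), array([356.6, 211.1])]
66 [array([360. , 222.9]), array([357.8, 215.4]), array([355.6, 207.9])]
white [ 10   0  16  22 238] [358.74369748 220.8487395 ]
white [ 0 14  6 15 60] [341.75 231.5 ]
code 5 358.5917159763314 219.73668639053253 [0.59987944 0.09218705 0.16933476] [0.60053917 0.09023849 0.17104419]
217 [(70, 60, 55), (46, 25, 17), (44, 19, 4), (44, 15, 0), (46, 15, 0), (48, 20, 4), (46, 32, 15), (47, 51, 36), (52, 71, 56), (56, 83, 66), (65, 92, 74), (80, 103, 87), (108, 123, 111), (139, 147, 136), (165, 168, 158), (186, 183, 176), (193, 189, 182), (186, 180, 174), (161, 156, 150), (137, 132, 128), (133, 131, 125), (135, 133, 127), (135, 135, 128), (136, 134, 128), (1
[... 711 characters left out ...]
65), (184, 178, 173), (191, 184, 178), (200, 193, 187), (203, 195, 189), (192, 185, 181), (177, 170, 165), (183, 177, 171), (196, 190, 183), (190, 186, 179), (162, 162, 154), (140, 141, 134), (137, 136, 129), (137, 136, 130), (136, 135, 128), (136, 136, 129)]
229 [(135, 134, 128), (134, 133, 127), (125, 124, 118), (103, 99, 94), (70, 60, 55), (46, 25, 18), (45, 17, 3), (44, 16, 0), (47, 20, 9), (61, 42, 35), (94, 82, 76), (126, 119, 114), (146, 142, 135), (152, 151, 143), (155, 154, 147), (150, 152, 144), (140, 144, 134), (125, 133, 122), (105, 115, 101), (84, 87, 72), (76, 61, 46), (75, 43, 26), (85, 56, 44), (107, 93, 84), (126, 121, 115), (136, 134, 128), (138, 137, 131), (138, 137, 131)]
```

The code is where it was predicted to be: px (358.6,219.7) seen, (358.3,219.6) predicted. The label edge also agrees. Before the last step I'll check the predicted lens centre against the ring in the side view, at about (351,160).

Run:
```python
from h import *
import pickle
c=pickle.load(open('side3.pkl','rb')); X=pivot-.073*xh
p=c['R']@X+c['t']; print('lens pix',(c['K']@p/p[2])[:2])
P=cloud(c)[145:172,340:368].reshape(-1,3); q=P[(P[:,2]>.17)&(P[:,0]<.76)]; h=(q-X)@Rh.as_matrix()
f=h[h[:,0]<.006]; print('ring front in lens frame: x med',np.median(f[:,0]),'y,z range',np.percentile(f,[1,99],axis=0),f.mean(0))
print(rel(*goal(53)), np.round(get_obs()['position'],4))
```

```text
lens pix [351.01915385 160.14392823]
ring front in lens frame: x med 0.0013128689386979811 y,z range [[-0.00173162 -0.03507423 -0.03066155]
 [ 0.00570947  0.03044821  0.03708667]] [ 0.0014405  -0.00514102  0.00837203]
[ 0.0029  0.0152  0.     -0.0033 -0.0009 -0.0005] [0.5533 0.0727 0.2346]
```

The lens centre matches the prediction at (351,160). Now the final step in.

{"name": "jog_arm", "arguments": {"increments": [[0.001,0.004,0,0,0,0,-1],[0.002,0.008,0,-0.002,0,0,-1],[0.003,0.012,0,-0.003,0,0,-1],[0.003,0.015,0,-0.003,0,0,-1],[0.003,0.015,0,-0.003,0,0,-1]]}}

```text
clock: 5.98
position: [0.5666, 0.0811, 0.242]
ee_rot: [0.564, 0.803, 0.154, 0.113]
ft_force: [0.0, -0.2, -2.0]
grip_width: 0.322
grasp_force: 40.1
```

{"name": "jog_arm", "arguments": {"increments": [[0,0,0,0,0,0,-1],[0,0,0,0,0,0,-1],[0,0,0,0,0,0,-1],[0,0,0,0,0,0,-1],[0,0,0,0,0,0,-1]]}}

```text
clock: 6.4
position: [0.566, 0.0806, 0.2413]
ee_rot: [0.564, 0.803, 0.154, 0.113]
ft_force: [0.5, 0.2, -1.9]
grip_width: 0.318
grasp_force: 40.1
```

{"name": "jog_arm", "arguments": {"increments": [[0,0,0,0,0,0,-1],[0,0,0,0,0,0,-1],[0,0,0,0,0,0,-1],[0,0,0,0,0,0,-1],[0,0,0,0,0,0,-1]]}}

```text
clock: 6.82
position: [0.566, 0.0807, 0.2413]
ee_rot: [0.564, 0.803, 0.154, 0.113]
ft_force: [-0.1, 0.2, -1.8]
grip_width: 0.318
grasp_force: 40.1
```

Run:
```python
from h import *
o=get_obs(); print(rel(*goal(53)),np.abs(o['joint_velocities']).max(),o['grasp_force'])
c=optics.camera('scene'); P=cloud(c); X=pivot-.193*xh
p=c['R']@X+c['t']; u=(c['K']@p/p[2])[:2]; print('code should be at',u)
u0,v0=int(u[0]),int(u[1]); cv2.imwrite('pics/crop4.png',cv2.cvtColor(cv2.resize(c['color'][v0-50:v0+50,u0-50:u0+50],(600,600),interpolation=cv2.INTER_CUBIC),cv2.COLOR_RGB2BGR))
print(u0,v0)
```

```text
[-0.0003 -0.001   0.0008  0.0022  0.001  -0.0006] 0.0011999385922421306 40.107062458992004
code should be at [364.42999785 218.90179023]
364 218
```

View pics/crop4.png

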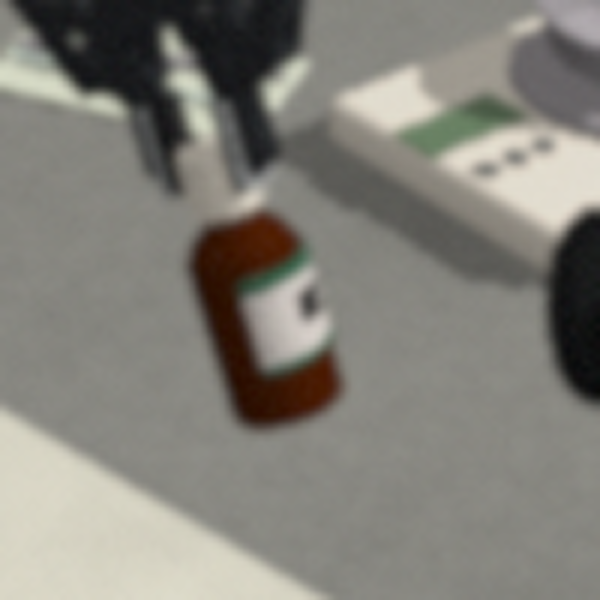

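The code sits at crop (312,300), which is px (366,218) and within about 3 mm of the goal. The arm is still, so I'm handing in.

```bash
python3 -c "
from h import *
print(workorder.hand_in())"
```

```text
the job is handed in; nothing more can be done
None
```

I handed the job in with the bottle held still by its cap in front of the inspection camera: label about 12 cm from the lens, within roughly 3 mm of the view centre by my measurement, label square to the lens; no verdict came back.

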